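# Put the dry stopper back in its socket of the graded stopper block

### The job

The bottle stopper standing on the slate coaster is dry: put it back into the empty socket of the graded stopper block that matches its shank, the one it just fits, and press it home past the spring catch until its collar sits flat on the block. The block may lie a little to either end of its tray, so feel for the hole and do not force it; leave the two wet stoppers on the bar mat and the glasses and bottle behind where they are.

Things in the scene. Friction and masses are not known exactly. Their poses are not given: they have to be found in the camera images.
- tray: low oak tray 74 x 374 mm, rim 24 mm high, fixed; in it a pale wood block with metal top plate, 60 x 328 mm, flat top 50 mm above the bar. Origin: middle of the tray's underside; y along the row, z up. Five round graded sockets at x = 0 for shanks of 15, 20, 25, 30, 35 mm at y = +136, +56, 0, -56, -136 mm. The end two hold their stoppers (collars 27 and 47 mm), which stay; the inner three are empty
- near_socket_20 (a point): nominal mouth of the socket for the 20 mm shank, on the block's top face, y = +56 mm in the tray. The tray is longer than the block, so the block with all its sockets lies anywhere up to 16 mm to either side of nominal along the tray's y (where is not reported; it stands on rubber feet and hardly shifts under less than 50 N). Across the row there is no play. This point stays with the tray
- near_socket_25 (a point): nominal mouth of the socket for the 25 mm shank, at the tray's y = 0; the real one is off by the same unreported shift along y as the others. Each bore is 1.2 mm wider than its shank, square-edged, upright and 36 mm deep. A wider socket lets a shank drop in loosely with no catch; a narrower one does not let it in
- near_socket_30 (a point): nominal mouth of the socket for the 30 mm shank, at the tray's y = -56 mm; shift as for the others. Each empty socket has two sprung balls 16 mm below its top: they meet the tapered foot when the shank is about 16 mm in, take roughly 5 to 10 N of push to pass, and snap into the shank's groove at full depth (28 mm), where the collar rests on the block's top
- coaster: square dark slate coaster, 67 x 67 x 6 mm, fixed, lying flat on the bar; the dry stopper to put away stands on it near its middle. Origin: centre of its underside
- bar_mat: black rubber bar mat with studs, 110 x 200 x 6 mm, fixed, flat on the bar; the two wet stoppers stand on it. Origin: centre of its underside, y along its length
- stopper_small_mid (a point): bottle stopper standing on its shank; all three look alike but for size: dark wood head with brass band, steel collar, steel shank. The small one: shank 20 mm across, 28 mm long, foot tapered to 16.8 mm over its last 3 mm; collar 32 mm across, 3 mm thick; head 30 mm across, straight from 31 to 58 mm above the foot, 65 mm tall in all; 0.07 to 0.21 kg. The point is half-way up its axis (32.5 mm above the foot), z up. May be on the coaster or on the mat
- stopper_medium_mid (a point): bottle stopper standing on its shank; all three look alike but for size: dark wood head with brass band, steel collar, steel shank. The medium one: shank 25 mm across, 28 mm long, foot tapered to 21.8 mm over its last 3 mm; collar 37 mm across, 3 mm thick; head 35 mm across, straight from 31 to 58 mm above the foot, 65 mm tall in all; 0.07 to 0.21 kg. The point is half-way up its axis (32.5 mm above the foot), z up. May be on the coaster or on the mat
- stopper_large_mid (a point): bottle stopper standing on its shank; all three look alike but for size: dark wood head with brass band, steel collar, steel shank. The large one: shank 30 mm across, 28 mm long, foot tapered to 26.8 mm over its last 3 mm; collar 42 mm across, 3 mm thick; head 40 mm across, straight from 31 to 58 mm above the foot, 65 mm tall in all; 0.07 to 0.21 kg. The point is half-way up its axis (32.5 mm above the foot), z up. May be on the coaster or on the mat
- stopper_small: the small stopper as a whole; origin at the middle of its foot, z up its axis (its centre point is listed apart)
- stopper_medium: the medium stopper as a whole; origin at the middle of its foot, z up its axis (its centre point is listed apart)
- stopper_large: the large stopper as a whole; origin at the middle of its foot, z up its axis (its centre point is listed apart)
- bar_bottle: loose full half-bottle of red wine, 58 mm across, 235 mm tall, at the back of the bar; bystander. Origin: centre of its base
- wine_glass_a: loose empty wine glass standing upside down on its rim, 81 mm across, 202 mm tall, at the back; bystander. Origin: centre of its underside
- wine_glass_b: second wine glass, same as the first; bystander. Origin: centre of its underside
Mind the look-alikes: they are no part of the job. What is shaped like the stopper_medium but green or purple is not meant. What is shaped like the coaster but pink or yellow is not meant.

How it is judged:
By the outcome, as a careful person would: the job done as asked, in the order asked, and still so for the second after the job is handed in, with the robot touching nothing.
It also fails if it takes over 58 s, if anything falls off the work surface, if the arm or the gripper's body presses on something with over 40 N, if the wrist force passes 120 N, or if a joint passes its speed limit or range.

### The arm

A 6-joint arm with a two-finger parallel gripper is mounted at the origin on a cart in front of the work surface, level with it; the furniture and walls round the work are solid. World frame = base frame: x ahead of the robot, y to its left, z up, the work surface at z = 0. Lengths are in m, angles in degrees, forces in N, time in s.
With the tool pointing down it reaches from about 0.4 to 0.825 m from the base axis. Payload 7 kg.
Tool frame: the origin (TCP) lies midway between the tips of the shut fingers; the grasp point (between the pads) lies 19 mm behind it; y points along the fingers, z is the direction in which the jaws open and shut, and the axes are right-handed (so a half turn about y gives the same grasp; the last joint's range is limited). The gripper opens to 88 mm and grips with 3 to 60 N. Pads are 19 mm wide; open, the fingers measure 130 mm over their backs; the gripper's body (78 mm by 193 mm) begins 47 mm behind the grasp point.
Start: joints at [-58.608, 20.546, 0.682, 0, -70.136, -16.507], TCP at [0.173, -0.652, 0.227] pointing down, gripper open.
Joint ranges: [-176.03, 176.03], [-82.01, 121.73], [-58.28, 71.71], [-173.87, 95.51], [-174.79, -0.11], [-173.66, 173.66]. Speed limits (degrees/s): [136.94, 136.94, 172.46, 180, 180, 180].

### API

Orientations are given as [roll, pitch, yaw] about the fixed x, y, z axes, in that order (R = Rz(yaw) Ry(pitch) Rx(roll)).
In Python, from plant import ctrl gives the robot as it stands.
- The arm moves only by the tool step_arm, never from a script. Its argument "rows" is a list that holds one entry, the list of rows, each a list of 7 numbers: the gripper command: -1 is shut, 1 is fully open, values between are in proportion, then the shift along the world's x, y, z in cm, then the turn, a rotation vector about the world's x, y, z in degrees. In form: [[[fingers, tx, ty, tz, rx, ry, rz], ...]]. A call has 1 to 12 rows; each row shifts and turns the commanded pose from where the row before left it; what a row does not reach is not made up. A row lasts 1/8 s, in which the tool goes at most 62.5 mm and 10.7 degrees, less where a joint would pass 70% of its speed; a pose out of reach is approached as far as the arm can. A call is refused whole if a number of a shift passes 6.25 or a number of a turn 10.7, either way. A call with a gripper value outside its range is refused whole. The fingers move at their own pace and stop on an object; the grip force is fixed at half the most. Time passes only in rows, so rows that do not move let the fingers close. It gives the time, the measured TCP pose, the force and the opening at its end, in the units of the state.
- ctrl.get_obs(): the state, without advancing time (a new reading comes with each control period).
- ctrl.snapshot(name): name is "side" or "top" or "wrist"; returns the picture (384x512x3 uint8, blue, green, red); there is no depth.
- ctrl.camera_params(name): a dict with "vertical_fov" (degrees; the focal length in pixels is half the picture's height over the tangent of half this angle, whatever the lens; pixels are square), "cx", "cy" (the principal point, pixels), "rvec" (rotation vector, rad) and "tvec" (3), from world to camera coordinates, as OpenCV has them. Camera axes: x right, y down, z forward; pixel columns grow to the right and rows downward; lengths in m; the calibration is good to about 2 mm. A picture is of the moment at which its call begins: read the wrist's pose just before it. camera_params takes no time and is no camera call; for the wrist camera it gives the pose at the moment of the call.
- ctrl.close_job(): hands the job in, once; it reports no verdict.
The state is a dict: "clock": time; "joint_pos": joint angles; "qvel": joint speeds; "tau": joint torques, N m; "tool_pos": TCP position; "orientation": TCP orientation; "force": force on the tool from outside, world axes, zero at the start; "moment": the same for the moment, N m; "opening": finger opening in m.
Only numpy, scipy, OpenCV 4.12 (cv2) and the standard library are available. Lean on these libraries where they do the work, as an engineer would, in place of code of your own. Each camera call takes 0.05 s, during which the arm holds its last target. There are 200 camera calls.

## Working session

There is one attempt and no reset: what is moved stays moved. The work goes in short steps, Python scripts to look and compute and a tool call to move; the robot and the scene stay as the last step left them, time stands still between calls to the robot, and variables do not carry over. Pictures are saved under pics/ and viewed, about 8 in all and at most 12, crops included, and the job is handed in when it is done.

Besides the shell and the picture viewer there is one more tool, called after ">>>" by a JSON object that holds its "api" and its "payload". step_arm: Moves the arm, as the interface text tells. Its arguments: {"type":"object","properties":{"rows":{"type":"array"}},"required":["rows"]}

```bash
mkdir -p pics
cat > h.py <<'E'
import numpy as np,cv2
from plant import ctrl
def cam(n):
    p=ctrl.camera_params(n);f=192/np.tan(np.radians(p['vertical_fov'])/2)
    return f,p['cx'],p['cy'],cv2.Rodrigues(np.array(p['rvec'],float))[0],np.array(p['tvec'],float).ravel(),p
def ray(c,u,v,z):
    f,cx,cy,R,t,_=c;d=R.T@np.array([(u-cx)/f,(v-cy)/f,1]);o=-R.T@t
    return o+d*(z-o[2])/d[2]
def proj(c,P):
    f,cx,cy,R,t,_=c;q=R@np.array(P)+t;return np.array([f*q[0]/q[2]+cx,f*q[1]/q[2]+cy])
E
python3 - <<'E'
from h import *
o=ctrl.get_obs();print({k:np.round(v,3) for k,v in o.items()})
for n in ['side','top','wrist']:
    c=cam(n);print(n,c[5]); print(-c[3].T@c[4])
    cv2.imwrite(f'pics/{n}0.png',ctrl.snapshot(n))
E
```

```text
{'clock': np.float64(0.0), 'joint_pos': array([-5.8607e+01,  2.0590e+01,  6.3400e-01, -2.1000e-02, -7.0136e+01,
       -1.6507e+01]), 'qvel': array([-0.094, -0.048, -0.003, -0.057, -0.016,  0.04 ]), 'tau': array([ 1.0000e-03, -5.8272e+01,  2.9306e+01,  6.9980e+00,  7.0000e-03,
       -0.0000e+00]), 'tool_pos': array([ 0.173, -0.652,  0.226]), 'orientation': array([-8.9905e+01,  8.0000e-03,  1.4879e+01]), 'force': array([ 0.682,  0.32 , -0.099]), 'moment': array([-0.02 , -0.004, -0.059]), 'opening': np.float64(0.088)}
side {'vertical_fov': 52.79750696507617, 'cx': 247.23171556553277, 'cy': 187.73613800735694, 'rvec': array([ 0.57250871, -2.59615539,  1.24455524]), 'tvec': array([0.56978534, 0.15399244, 0.84721256])}
[0.2620083  0.75113058 0.65824967]
top {'vertical_fov': 55.29019395120665, 'cx': 259.4430438806017, 'cy': 190.68566432038006, 'rvec': array([ 2.1311735 , -2.10748836,  0.19728911]), 'tvec': array([0.07563787, 0.60187855, 1.09458565])}
[0.38301089 0.07569691 1.18897824]
wrist {'vertical_fov': 62.104643495966926, 'cx': 255.48711669947195, 'cy': 198.28856940108884, 'rvec': array([-1.78544597, -2.3193623 , -0.37069879]), 'tvec': array([ 0.67442103, -0.04074693,  0.39244369])}
[ 0.09233042 -0.67372649  0.38481657]
```

View pics/top0.png

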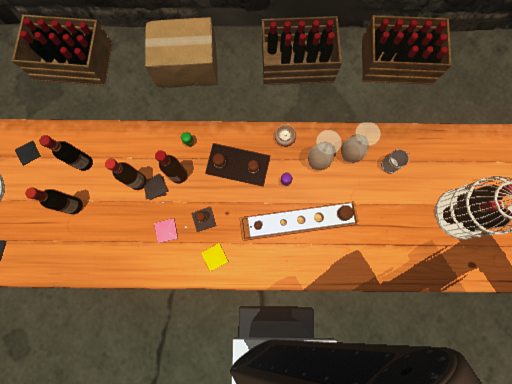

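View pics/side0.png

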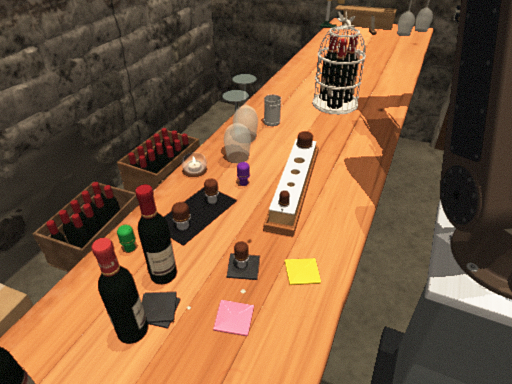

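The top view shows the coaster with its stopper at about (203,218) and the mat stoppers at (219,160) and (253,166). The tray runs from (245,228) to (356,214), with three holes at about (283,222), (301,219) and (319,217).

Run:
```python
from h import *
c=cam('top')
for n,u,v,z in [('stop',202,216,.071),('coaster',203.5,219,.006),('matA',219,160,.071),('matB',253,166,.071),('h20',283,222,.05),('h25',301,219.5,.05),('h30',319,217,.05),('end15',258,225,.08),('end35',346,212,.085),('purple',286,179,.06),('bott',170,167,.1)]: print(n,ray(c,u,v,z).round(3))
```

```text
stop [0.517 0.258 0.071]
coaster [0.516 0.263 0.006]
matA [0.696 0.211 0.071]
matB [0.677 0.103 0.071]
h20 [0.504 0.008 0.05 ]
h25 [ 0.512 -0.048  0.05 ]
h30 [ 0.521 -0.104  0.05 ]
end15 [0.491 0.085 0.08 ]
end35 [ 0.533 -0.181  0.085]
purple [ 0.639 -0.001  0.06 ]
bott [0.664 0.357 0.1  ]
```

>>> {"api": "step_arm", "payload": {"rows": [[[1, 2.4, 5, 0.6, 0, 0, -0.5], [1, 2.4, 5, 0.6, 0, 0, -0.5], [1, 2.4, 5, 0.6, 0, 0, -0.5], [1, 2.4, 5, 0.6, 0, 0, -0.5], [1, 2.4, 5, 0.6, 0, 0, -0.5], [1, 2.4, 5, 0.6, 0, 0, -0.5], [1, 2.4, 5, 0.6, 0, 0, -0.5], [1, 2.4, 5, 0.6, 0, 0, -0.5], [1, 2.4, 5, 0.6, 0, 0, -0.5], [1, 2.4, 5, 0.6, 0, 0, -0.5], [1, 2.4, 5, 0.6, 0, 0, -0.5], [1, 0, 0, 0, 0, 0, 0]]]}}

```text
clock: 1.65
tool_pos: [0.4387, -0.0995, 0.2928]
orientation: [-90.0, -0.0, 9.6]
force: [0.1, 0.5, -0.1]
opening: 0.0877
```

Run:
```python
from h import *
o=ctrl.get_obs();print({k:np.round(v,3) for k,v in o.items()})
c=cam('wrist');print(-c[3].T@c[4],c[3][2]);np.save('w1.npy',np.array(c[:5],dtype=object),allow_pickle=True)
cv2.imwrite('pics/w1.png',ctrl.snapshot('wrist'))
```

```text
{'clock': np.float64(1.65), 'joint_pos': array([ 1.2453e+01, -3.6990e+00, -1.9765e+01, -8.0000e-03, -7.3893e+01,
       -9.2809e+01]), 'qvel': array([-3.45 , -0.377, -1.566, -0.033, -0.337,  3.238]), 'tau': array([ 1.4190e+00, -2.4319e+01,  3.0532e+01,  7.1000e+00,  2.0000e-02,
       -7.7800e-01]), 'tool_pos': array([ 0.439, -0.099,  0.293]), 'orientation': array([-8.999e+01, -4.100e-02,  9.642e+00]), 'force': array([ 0.07 ,  0.521, -0.075]), 'moment': array([-0.08 , -0.015, -0.025]), 'opening': np.float64(0.088)}
[ 0.35595344 -0.11351815  0.45180013] [ 0.30717642  0.05196554 -0.95023272]
```

View pics/w1.png

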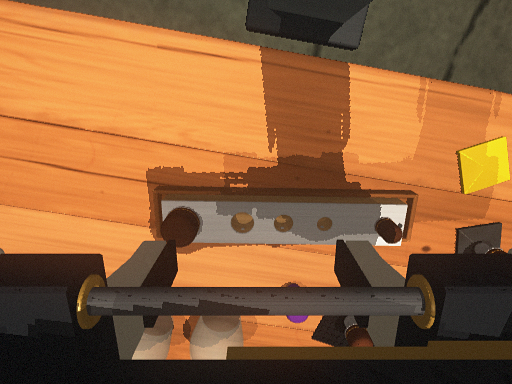

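The wrist view shows the block with its holes at about (242,222), (283,223) and (324,224), the 35 mm stopper on the left and the 15 mm one on the right.

```bash
cat > holes.py <<'E'
from h import *
def holes(img,c,guess,r=.03):
    hsv=cv2.cvtColor(img,cv2.COLOR_BGR2HSV); m=((hsv[...,1]>75)|(hsv[...,2]<45)).astype(np.uint8)*255
    cs,_=cv2.findContours(m,cv2.RETR_LIST,cv2.CHAIN_APPROX_NONE); out=[]
    for k in cs:
        if len(k)<20 or cv2.contourArea(k)<60: continue
        p=np.array([ray(c,u,v,.05)[:2] for u,v in k[:,0]])
        e=cv2.minEnclosingCircle(p.astype(np.float32)); b=p.min(0),p.max(0); mid=(b[0]+b[1])/2
        if e[1]<r and min(np.linalg.norm(mid-g) for g in guess)<.04: out.append((mid.round(4),(b[1]-b[0]).round(4),round(e[1]*2,4),k[:,0].mean(0).round(1)))
    return out
E
python3 - <<'E'
from holes import *
c=cam('wrist');img=cv2.imread('pics/w1.png')
for o in holes(img,c,np.array([[.504,.008],[.512,-.048],[.521,-.104]])): print(o)
# tray yaw from plate/tray outline on the picture: bright gray region
hsv=cv2.cvtColor(img,cv2.COLOR_BGR2HSV);m=((hsv[...,1]<60)&(hsv[...,2]>60)).astype(np.uint8);m[:185]=0;m[250:]=0;m[:,:150]=0;m[:,420:]=0
k=max(cv2.findContours(m,cv2.RETR_EXTERNAL,cv2.CHAIN_APPROX_NONE)[0],key=cv2.contourArea)
p=np.array([ray(c,u,v,.05)[:2] for u,v in k[:,0]],np.float32);print(cv2.minAreaRect(p))
E
```

```text
(array([0.5048, 0.0051]), array([0.02  , 0.0201]), 0.0212, array([324.1, 223.6]))
(array([ 0.5133, -0.0502]), array([0.0246, 0.0253]), 0.026, array([283., 223.]))
(array([ 0.5212, -0.1054]), array([0.0303, 0.0308]), 0.0313, array([242., 222.]))
((0.5135745406150818, -0.04961441457271576), (0.0606902651488781, 0.3279181122779846), 8.516020774841309)
```

>>> {"api": "step_arm", "payload": {"rows": [[[1, 0, 5.9, -0.6, 0, 0, -0.5], [1, 0, 5.9, -0.6, 0, 0, -0.5], [1, 0, 5.9, -0.6, 0, 0, 0], [1, 0, 5.9, -0.6, 0, 0, 0], [1, 0, 5.9, -0.6, 0, 0, 0], [1, 0, 5.9, -0.6, 0, 0, 0], [1, 0, 0, 0, 0, 0, 0], [1, 0, 0, 0, 0, 0, 0]]]}}

```text
clock: 2.7
tool_pos: [0.4374, 0.2506, 0.2561]
orientation: [-90.1, 0.1, 8.4]
force: [-0.1, 0.4, 0.0]
opening: 0.0876
```

Run:
```python
from h import *
o=ctrl.get_obs();print(o['tool_pos'],o['orientation'])
c=cam('wrist');print(proj(c,[.517,.258,.071]))
cv2.imwrite('pics/w2.png',ctrl.snapshot('wrist'))
```

```text
[0.43735553 0.25064622 0.25612653] [-9.00509311e+01  5.51345663e-02  8.36371767e+00]
[252.10128447 239.42915624]
```

View pics/w2.png

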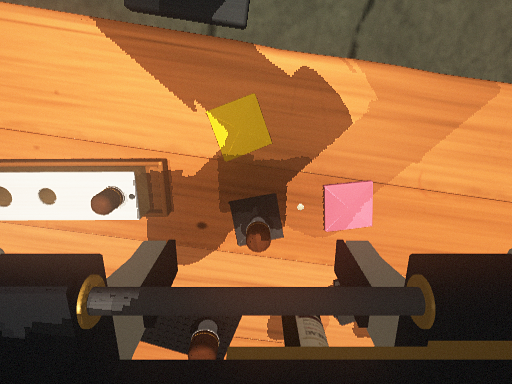

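The stopper head is at about (258,237) on the dark coaster, and the socket end of the block is on the left. I'll segment the head and collar.

Run:
```python
from h import *
img=cv2.imread('pics/w2.png');cv2.imwrite('pics/w2c.png',cv2.resize(img[180:270,205:310],None,fx=6,fy=6,interpolation=cv2.INTER_NEAREST))
hsv=cv2.cvtColor(img,cv2.COLOR_BGR2HSV)
for v in range(218,256,4): print(v,[tuple(int(a) for a in hsv[v,u]) for u in range(240,278,4)])
```

```text
218 [(11, 116, 55), (14, 123, 54), (11, 100, 61), (12, 130, 51), (13, 59, 90), (12, 59, 95), (12, 120, 49), (8, 128, 50), (10, 112, 57), (7, 111, 60)]
222 [(11, 130, 55), (8, 101, 63), (14, 116, 57), (10, 87, 97), (11, 187, 64), (10, 168, 70), (10, 56, 100), (10, 135, 53), (12, 139, 55), (8, 128, 64)]
226 [(8, 64, 92), (9, 117, 59), (11, 150, 78), (9, 175, 64), (10, 177, 62), (11, 194, 59), (12, 189, 62), (13, 57, 135), (8, 125, 55), (14, 116, 64)]
230 [(13, 78, 92), (10, 116, 66), (10, 182, 63), (12, 196, 60), (11, 199, 64), (8, 157, 70), (13, 188, 61), (10, 182, 66), (10, 82, 87), (11, 88, 96)]
234 [(13, 76, 90), (8, 108, 64), (11, 199, 64), (9, 169, 86), (10, 182, 133), (13, 211, 76), (7, 179, 74), (9, 182, 66), (11, 86, 92), (8, 85, 96)]
238 [(11, 80, 93), (12, 71, 107), (12, 188, 102), (10, 191, 84), (10, 192, 142), (10, 184, 150), (11, 189, 81), (10, 196, 73), (10, 70, 95), (9, 135, 147)]
242 [(14, 83, 102), (11, 84, 94), (10, 196, 108), (9, 180, 130), (10, 197, 128), (10, 184, 133), (9, 181, 131), (10, 187, 116), (12, 187, 230), (13, 185, 227)]
246 [(12, 179, 185), (14, 179, 247), (10, 195, 98), (9, 178, 136), (10, 181, 120), (11, 188, 130), (9, 180, 132), (10, 185, 110), (13, 181, 235), (13, 177, 235)]
250 [(13, 183, 230), (13, 181, 232), (13, 177, 236), (10, 184, 122), (10, 187, 108), (9, 177, 127), (10, 183, 162), (14, 177, 242), (14, 176, 242), (14, 180, 240)]
254 [(13, 173, 237), (12, 179, 211), (12, 185, 178), (12, 179, 228), (12, 184, 223), (13, 180, 236), (13, 180, 237), (13, 183, 237), (13, 183, 234), (13, 179, 236)]
```

View pics/w2c.png

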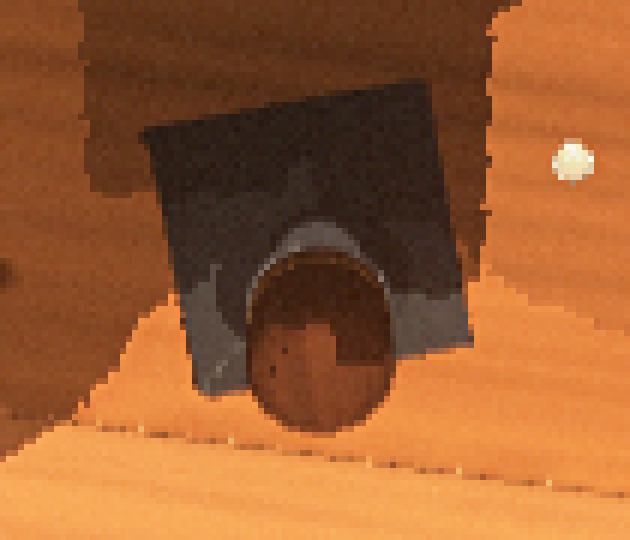

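Run:
```python
from h import *
c=cam('wrist')
for l,r,v,z in [(246.3,270.4,239,.064),(246.3,270.4,232,.05),(246.2,270.2,228,.037)]:
    a,b=ray(c,l,v,z),ray(c,r,v,z);print(z,a.round(4),b.round(4),np.linalg.norm(a-b))
# predictions of silhouette for each size with axis at (x,y)
for x,y in [(.517,.257)]:
  for d in (30,35,40):
    th=np.linspace(0,2*np.pi,60);P=np.array([proj(c,[x+d/2e3*np.cos(t),y+d/2e3*np.sin(t),.064]) for t in th]);Q=np.array([proj(c,[x+(d+2)/2e3*np.cos(t),y+(d+2)/2e3*np.sin(t),.037]) for t in th])
    print(d,P.min(0),P.max(0),'collar',Q.min(0),Q.max(0))
```

```text
0.064 [0.5211 0.2511 0.064 ] [0.5169 0.28   0.064 ] 0.029167990701328132
0.05 [0.5183 0.2503 0.05  ] [0.5139 0.2801 0.05  ] 0.030104250941441393
0.037 [0.5185 0.2499 0.037 ] [0.5141 0.2804 0.037 ] 0.030914256561416494
30 [239.19576648 225.06400701] [264.03229584 247.75541952] collar [239.45131407 216.05248281] [264.28745241 238.95912505]
35 [237.12520505 223.12219299] [266.10271115 249.5969363 ] collar [237.51022152 214.21500124] [266.22845138 240.70214002]
40 [235.05411977 221.17241992] [268.17304749 251.43114839] collar [235.56866858 212.37046082] [268.16938094 242.43867158]
```

The silhouette is 24 px wide, and I'd expect 24.8 px for the small stopper and 29 px for the medium. So it is the small one, for the 20 mm socket at (0.505, 0.005). The stopper axis is at about (0.5165, 0.265).

>>> {"api": "step_arm", "payload": {"rows": [[[1, 1.98, 0.35, -3.7, 0, 0, 0], [1, 1.98, 0.35, -3.7, 0, 0, 0], [1, 1.98, 0.35, -3.7, 0, 0, 0], [1, 1.98, 0.4, -3.7, 0, 0, 0], [1, 0, 0, -2.2, 0, 0, 0], [1, 0, 0, -2.2, 0, 0, 0], [1, 0, 0, -2.1, 0, 0, 0], [1, 0, 0, 0, 0, 0, 0], [1, 0, 0, 0, 0, 0, 0]]]}}

```text
clock: 3.88
tool_pos: [0.5173, 0.2656, 0.0447]
orientation: [-90.0, -0.1, 8.3]
force: [0.8, -0.7, 0.5]
opening: 0.0877
```

Run:
```python
from h import *
o=ctrl.get_obs();print(o['tool_pos'],o['orientation'],o['force'])
c=cam('wrist');P=o['tool_pos']
print('tcp px',proj(c,P),'head axis px',proj(c,[.5165,.265,.071]), proj(c,[.5165,.265,.037]))
cv2.imwrite('pics/w3.png',ctrl.snapshot('wrist'))
s=ctrl.snapshot('side');cs=cam('side');u,v=proj(cs,P).astype(int);print(u,v)
cv2.imwrite('pics/s3.png',cv2.resize(s[v-60:v+60,u-60:u+60],None,fx=4,fy=4))
```

```text
[0.51731469 0.26564212 0.04470193] [-8.99677590e+01 -6.52730150e-02  8.33152169e+00] [ 0.81117808 -0.68768534  0.53406192]
tcp px [255.54919384 252.65275441] head axis px [254.49198176 277.11423095] [254.64582909 244.94137155]
241 253
```

View pics/w3.png

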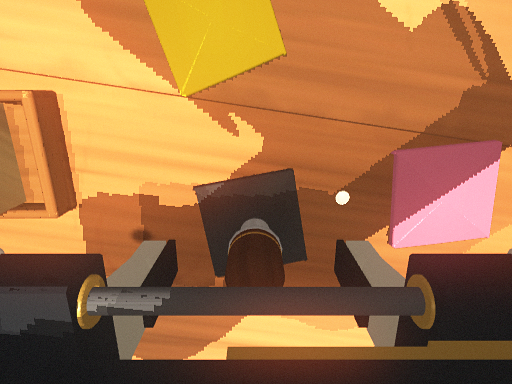

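Run:
```python
from h import *
c=cam('wrist');th=np.linspace(0,2*np.pi,90)
for x in (.515,.517,.519):
  for z in (.034,.037): print(x,z,min(proj(c,[x+.016*np.cos(t),.265+.016*np.sin(t),z])[1] for t in th))
im=cv2.imread('pics/w3.png');print(im[210:238,255].tolist())
```

```text
0.515 0.034 214.56616446962775
0.515 0.037 216.49581060354296
0.517 0.034 217.7965426209168
0.517 0.037 219.77080019612316
0.519 0.034 221.0051018428268
0.519 0.037 223.02331977918945
[[40, 45, 60], [36, 47, 58], [38, 44, 55], [33, 42, 53], [37, 39, 51], [29, 33, 48], [39, 44, 56], [40, 46, 54], [67, 76, 88], [96, 103, 118], [95, 106, 118], [100, 106, 120], [93, 104, 116], [99, 105, 119], [92, 102, 115], [95, 104, 115], [100, 106, 119], [108, 117, 128], [83, 93, 109], [15, 25, 53], [22, 36, 61], [28, 46, 79], [40, 84, 128], [32, 58, 93], [20, 33, 61], [23, 36, 60], [24, 35, 63], [27, 39, 65]]
```

>>> {"api": "step_arm", "payload": {"rows": [[[1, 0, 0, -0.35, 0, 0, 0], [-1, 0, 0, 0, 0, 0, 0], [-1, 0, 0, 0, 0, 0, 0], [-1, 0, 0, 0, 0, 0, 0], [-1, 0, 0, 0, 0, 0, 0], [-1, 0, 0, 0, 0, 0, 0], [-1, 0, 0, 0, 0, 0, 0]]]}}

```text
clock: 4.85
tool_pos: [0.5166, 0.2662, 0.04]
orientation: [-90.0, 0.0, 8.4]
force: [-0.2, 0.4, 0.6]
opening: 0.0333
```

>>> {"api": "step_arm", "payload": {"rows": [[[-1, 0, 0, 0, 0, 0, 0], [-1, 0, 0, 0, 0, 0, 0]]]}}

```text
clock: 5.1
tool_pos: [0.5166, 0.2662, 0.0401]
orientation: [-90.0, 0.0, 8.4]
force: [0.9, 0.1, 0.3]
opening: 0.029
```

>>> {"api": "step_arm", "payload": {"rows": [[[-1, 0, 0, 2, 0, 0, 0], [-1, 0, 0, 4, 0, 0, 0], [-1, 0, 0, 5, 0, 0, 0], [-1, -1.3, -5.2, 3, 0, 0, 0.1], [-1, -1.3, -5.2, 0, 0, 0, 0], [-1, -1.3, -5.2, 0, 0, 0, 0], [-1, -1.3, -5.2, 0, 0, 0, 0], [-1, -1.3, -5.3, 0, 0, 0, 0], [-1, 0, 0, 0, 0, 0, 0], [-1, 0, 0, 0, 0, 0, 0], [-1, 0, 0, 0, 0, 0, 0]]]}}

```text
clock: 6.48
tool_pos: [0.4519, 0.0059, 0.18]
orientation: [-90.0, -0.0, 8.5]
force: [-0.0, 1.1, -1.1]
opening: 0.0292
```

Run:
```python
from holes import *
o=ctrl.get_obs();print(o['tool_pos'],o['orientation'],o['force'],o['opening'],o['qvel'])
c=cam('wrist');img=ctrl.snapshot('wrist');cv2.imwrite('pics/w4.png',img)
for o in holes(img,c,np.array([[.504,.005],[.512,-.05],[.521,-.105]])): print(o)
```

```text
[0.45190189 0.00592225 0.18002721] [-8.99966177e+01 -1.16775373e-03  8.53257100e+00] [-0.02270162  1.14982234 -1.07333003] 0.029222173003633972 [ 0.44111159  0.31354018 -0.03654852  0.01971143 -0.03472421  0.03328381]
(array([ 0.5141, -0.0483]), array([0.0249, 0.025 ]), 0.0257, array([192. , 238.4]))
(array([ 0.5224, -0.1033]), array([0.0295, 0.029 ]), 0.0309, array([136.3, 239. ]))
```

View pics/w4.png

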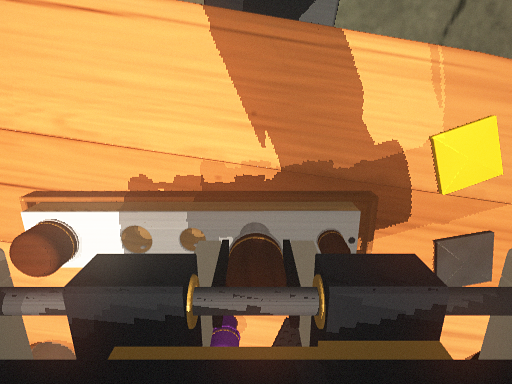

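The stopper is still gripped upright. The neighbouring sockets now put the 20 mm one at about (0.5056, 0.0070). I'll hover above it, then descend gently.

>>> {"api": "step_arm", "payload": {"rows": [[[-1, 1.8, 0.05, -1.5, 0, 0, 0], [-1, 1.8, 0.05, -2, 0, 0, 0], [-1, 1.76, 0, -2.5, 0, 0, 0], [-1, 0, 0, -2, 0, 0, 0], [-1, 0, 0, 0, 0, 0, 0], [-1, 0, 0, 0, 0, 0, 0], [-1, 0, 0, 0, 0, 0, 0]]]}}

```text
clock: 7.4
tool_pos: [0.5057, 0.0066, 0.1011]
orientation: [-90.0, -0.1, 8.5]
force: [-0.1, -0.1, -0.9]
opening: 0.0292
```

>>> {"api": "step_arm", "payload": {"rows": [[[-1, 0, 0, -0.6, 0, 0, 0], [-1, 0, 0, -0.6, 0, 0, 0], [-1, 0, 0, -0.2, 0, 0, 0], [-1, 0, 0, -0.2, 0, 0, 0], [-1, 0, 0, -0.2, 0, 0, 0], [-1, 0, 0, 0, 0, 0, 0], [-1, 0, 0, 0, 0, 0, 0]]]}}

```text
clock: 8.28
tool_pos: [0.5054, 0.0062, 0.0828]
orientation: [-90.0, -0.0, 8.5]
force: [-2.4, 1.1, 7.5]
opening: 0.0294
```

>>> {"api": "step_arm", "payload": {"rows": [[[-1, -0.08, 0.03, 0, 0, 0, 0], [-1, 0, 0, 0, 0, 0, 0]]]}}

```text
clock: 8.52
tool_pos: [0.5044, 0.0065, 0.0822]
orientation: [-90.0, -0.0, 8.5]
force: [-0.5, 0.7, 0.1]
opening: 0.0295
```

Force fell to about zero, so the foot is entering. I'll carry on down in small steps.

>>> {"api": "step_arm", "payload": {"rows": [[[-1, 0, 0, -0.15, 0, 0, 0], [-1, 0, 0, -0.15, 0, 0, 0], [-1, 0, 0, 0, 0, 0, 0]]]}}

```text
clock: 8.9
tool_pos: [0.5036, 0.0066, 0.0784]
orientation: [-90.0, 0.1, 8.5]
force: [-2.1, 3.4, -0.9]
opening: 0.0293
```

>>> {"api": "step_arm", "payload": {"rows": [[[-1, -0.07, 0.08, 0, 0, 0, 0], [-1, 0, 0, -0.2, 0, 0, 0], [-1, 0, 0, -0.2, 0, 0, 0], [-1, 0, 0, 0, 0, 0, 0]]]}}

```text
clock: 9.4
tool_pos: [0.5035, 0.0071, 0.0747]
orientation: [-90.0, 0.0, 8.5]
force: [-1.3, 1.0, -1.5]
opening: 0.0294
```

>>> {"api": "step_arm", "payload": {"rows": [[[-1, -0.03, 0.03, -0.2, 0, 0, 0], [-1, 0, 0, -0.2, 0, 0, 0], [-1, 0, 0, -0.2, 0, 0, 0], [-1, 0, 0, -0.2, 0, 0, 0], [-1, 0, 0, 0, 0, 0, 0]]]}}

```text
clock: 10.02
tool_pos: [0.5031, 0.0076, 0.0668]
orientation: [-90.0, 0.0, 8.5]
force: [-1.6, 0.2, 0.9]
opening: 0.0291
```

>>> {"api": "step_arm", "payload": {"rows": [[[-1, -0.03, 0.02, -0.2, 0, 0, 0], [-1, 0, 0, -0.2, 0, 0, 0], [-1, 0, 0, -0.2, 0, 0, 0], [-1, 0, 0, -0.2, 0, 0, 0], [-1, 0, 0, 0, 0, 0, 0]]]}}

```text
clock: 10.65
tool_pos: [0.5027, 0.0076, 0.0584]
orientation: [-90.0, 0.0, 8.5]
force: [-0.8, -2.7, -3.0]
opening: 0.0295
```

>>> {"api": "step_arm", "payload": {"rows": [[[-1, 0, -0.03, -0.15, 0, 0, 0], [-1, 0, 0, -0.15, 0, 0, 0], [-1, 0, 0, 0, 0, 0, 0]]]}}

```text
clock: 11.02
tool_pos: [0.503, 0.0075, 0.056]
orientation: [-90.0, 0.0, 8.5]
force: [-1.8, -1.6, -1.4]
opening: 0.0293
```

>>> {"api": "step_arm", "payload": {"rows": [[[-1, 0, 0, -0.15, 0, 0, 0], [-1, 0, 0, -0.15, 0, 0, 0], [-1, 0, 0, 0, 0, 0, 0]]]}}

```text
clock: 11.4
tool_pos: [0.5033, 0.0072, 0.0553]
orientation: [-90.0, -0.1, 8.5]
force: [-11.8, -2.1, 25.8]
opening: 0.0293
```

>>> {"api": "step_arm", "payload": {"rows": [[[-1, 0.05, 0, 0.22, 0, 0, 0], [-1, 0, 0, 0, 0, 0, 0], [0.3, 0, 0, 0, 0, 0, 0], [0.3, 0, 0, 0, 0, 0, 0], [0.3, 0, 0, 0, 0, 0, 0], [0.3, 0, 0, 0, 0, 0, 0]]]}}

```text
clock: 12.15
tool_pos: [0.5038, 0.0076, 0.0552]
orientation: [-90.0, -0.0, 8.5]
force: [-0.2, -0.3, -0.4]
opening: 0.0565
```

Now I'll lift straight up and back off for a check.

>>> {"api": "step_arm", "payload": {"rows": [[[0.3, 0, 0, 1.5, 0, 0, 0], [0.3, 0, 0, 3, 0, 0, 0], [0.3, 0, 0, 5, 0, 0, 0], [0.3, -2, 0, 4, 0, 0, 0], [0.3, -3, 0, 2, 0, 0, 0], [0.3, -1, 0, 0, 0, 0, 0], [0.3, 0, 0, 0, 0, 0, 0], [0.3, 0, 0, 0, 0, 0, 0]]]}}

```text
clock: 13.15
tool_pos: [0.4438, 0.0075, 0.2098]
orientation: [-90.0, 0.0, 8.5]
force: [0.3, -0.1, -0.6]
opening: 0.057
```

Run:
```python
from h import *
o=ctrl.get_obs();print(o['tool_pos'],o['force'])
c=cam('wrist');w=ctrl.snapshot('wrist')
for z in (.05,.053,.087): print(z,proj(c,[.5038,.0072,z]))
s=ctrl.snapshot('side');cs=cam('side');a=proj(cs,[.5038,.0072,.05]);print(a)
u,v=a.astype(int)
A=cv2.resize(w[150:290,150:400],(800,448));B=cv2.resize(s[max(0,v-50):v+50,u-60:u+60],(180*1,150))
cv2.imwrite('pics/w5.png',A);cv2.imwrite('pics/s5.png',cv2.resize(s[90:250,200:360],(640,640)))
```

```text
[0.4438494  0.00746495 0.20978723] [ 0.29838541 -0.10247379 -0.55278808]
0.05 [247.27952984 232.24021817]
0.053 [247.21012449 233.38174466]
0.087 [246.33495574 247.77585544]
[290.68783648 184.10465196]
```

View pics/w5.png

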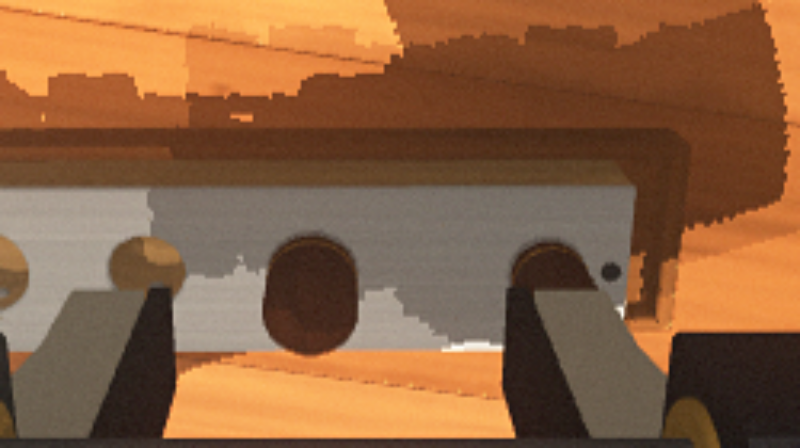

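View pics/s5.png

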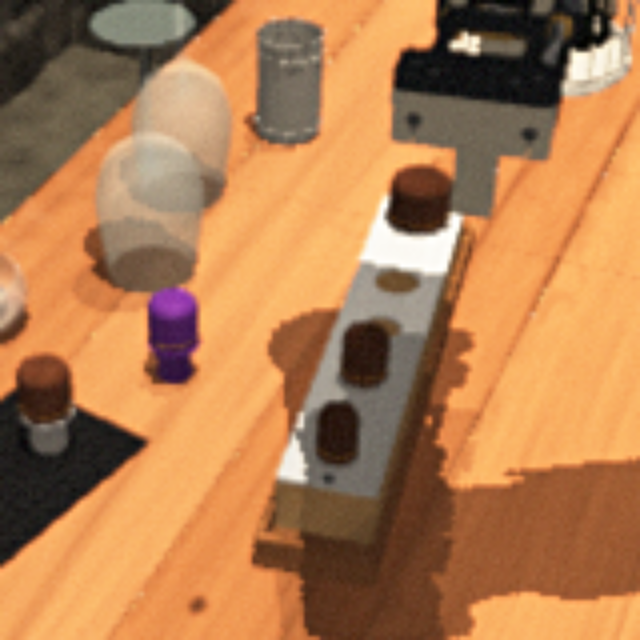

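The stopper sits upright in the 20 mm socket with its collar flush, like its end neighbours. The mat stopper, glasses and purple decoy in view are undisturbed, and the gripper is clear, so I'm handing in.

```bash
python3 -c "
from plant import ctrl
print(ctrl.close_job())"
```

```text
the job is handed in; nothing more can be done
None
```

The dry stopper from the coaster is back in the 20 mm socket, pressed home, and the job is handed in at about 13 s on the robot's clock. It was the small stopper: its outline matched the 30 mm head, and the fingers closed to 29 mm on it.

**Insertion:** First contact was off the hole and read about 7.5 N. I shifted about 1 mm, following the side force, and the foot slid in. I then followed small side forces down to full depth.

**Checks:**
- **Depth:** The stopper went in about 28.7 mm by the arm's reading, against 28 mm nominal, and stopped firmly at about 26 N. When I let go, the tool felt almost no force.
- **Final pictures:** They show the stopper upright with its collar on the plate. The gripper was clear, and the glasses, the one mat stopper in view and the purple look-alike stood where they were. I didn't take a last look at the other mat stopper or the wine bottle.

**Did not agree or not seen:**
- My two camera fixes on the hole differed by about 2 mm, so I went by feel.
- I didn't catch the 5 to 10 N catch peak, because force was only read at the end of each move. I saw only a brief -3 N pull near full depth, which fits the catch snapping in. I didn't tug the stopper to confirm.

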